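# Set out two dip dishes from a self-levelling dispenser

### The job

Lay the serving board for two dips: take the top two dishes from the spring-loaded dish dispenser, one after the other as the spring lifts the next one up, and set one dish upright in each of the board's two round recesses. Put them down without dropping them, leave the other two dishes in the dispenser, and leave the timer, the food tin and everything else on the worktop where they stand.

Things in the scene. Friction and masses are not known exactly. Their poses are not given: they have to be found in the camera images.
- dispenser: Fixed steel dish dispenser: round base 120 mm across, four upright guide rods 8 mm thick, 170 mm tall, at 45, 135, 225 and 315 deg from its x axis, 40 mm from its axis. The dishes stand between them with 2 to 3 mm play; most of the top one stands above the rods. Most finger room: along its x or y axis. Origin: centre of the base's underside, on the stack's axis; z up.
- carrier (a joint): Height (m) of the spring-borne carrier plate under the stack; about 0 with all four dishes on it. The damped spring (38 N/m) balances the dishes: each one taken off lets it rise about 0.036 within about 1 s, so the next rim comes to where the last one was, give or take 10 mm. It yields when pushed down and stops 20 mm below 0.
- dish_1: Top cream stoneware dip dish with brown unglazed foot: round, 66 mm across, 42 mm high, hollow, wall 5 mm, inside 30 mm deep, 0.14 kg. Origin: centre of its underside; z up. The foot (50 mm across, 6 mm high) nests loosely in the rim below: stacked, they repeat every 36 mm. Uppermost at the start, rim about 0.208 above the worktop.
- dish_2: Second cream stoneware dip dish with brown unglazed foot: round, 66 mm across, 42 mm high, hollow, wall 5 mm, inside 30 mm deep, 0.14 kg. Origin: centre of its underside; z up. The foot (50 mm across, 6 mm high) nests loosely in the rim below: stacked, they repeat every 36 mm. At the start directly under dish_1.
- dish_3: Third cream stoneware dip dish with brown unglazed foot: round, 66 mm across, 42 mm high, hollow, wall 5 mm, inside 30 mm deep, 0.14 kg. Origin: centre of its underside; z up. The foot (50 mm across, 6 mm high) nests loosely in the rim below: stacked, they repeat every 36 mm. Under dish_2; stays in the dispenser.
- dish_4: Lowest cream stoneware dip dish with brown unglazed foot: round, 66 mm across, 42 mm high, hollow, wall 5 mm, inside 30 mm deep, 0.14 kg. Origin: centre of its underside; z up. The foot (50 mm across, 6 mm high) nests loosely in the rim below: stacked, they repeat every 36 mm. Stands on the carrier; stays in the dispenser.
- serving_board: Loose wooden serving board lying on the worktop, 110 mm (its x) by 270 mm (its y), 20 mm thick, 1.1 kg, with two round recesses 76 mm across and 9 mm deep, 60 mm either side of its middle along y. Origin: centre of its underside; z up.
- serving_board_hole0 (a point): Centre of the mouth of the recess at the board's +y end, level with the board's top face; the recess floor is 9 mm below it, so a seated dish has its origin 9 mm below this point.
- serving_board_hole1 (a point): Centre of the mouth of the recess at the board's -y end, level with the board's top face; the recess floor is 9 mm below it.
- kitchen_timer: Red and white clockwork kitchen timer, 66 mm across, 56 mm high; a bystander behind the board and to the left of the sink. Origin: centre of its underside.
- food_tin: Small food tin with blue and white label, 57 mm across, 72 mm high; a bystander near the timer. Origin: centre of its underside.
Not all that is in view belongs to the job. Leave any pink or turquoise look-alike of the dish_1 alone. Leave any orange look-alike of the dish_3 alone.

How it is judged (in metres and radians):
On the way:
1. the top dish stands in one recess of the board and the second dish has risen in the dispenser (((horizontal distance between dish_1 and serving_board_hole0 below 0.009 m and z of dish_1 in the frame of serving_board_hole0 below -0.006 m and angle between dish_1's own z axis and vertical below 0.06 rad) or (horizontal distance between dish_1 and serving_board_hole1 below 0.009 m and z of dish_1 in the frame of serving_board_hole1 below -0.006 m and angle between dish_1's own z axis and vertical below 0.06 rad)) and horizontal distance between dish_2 and dispenser below 0.01 m and angle between dish_2's own z axis and vertical below 0.1 rad and value of joint carrier above 0.02 m), for 0.2 s.
At the end, for the whole second after the job is handed in: dish_1 and dish_2 stand one in each recess, at rest: within 9 mm of its centre, foot 6 mm or more below the board's face, tilt under 0.06 rad. dish_3 and dish_4 are in the dispenser, within 10 mm of its axis, tilt under 0.1 rad; carrier above 0.050 ((((horizontal distance between dish_1 and serving_board_hole0 below 0.009 m and z of dish_1 in the frame of serving_board_hole0 below -0.006 m and angle between dish_1's own z axis and vertical below 0.06 rad) and (horizontal distance between dish_2 and serving_board_hole1 below 0.009 m and z of dish_2 in the frame of serving_board_hole1 below -0.006 m and angle between dish_2's own z axis and vertical below 0.06 rad)) or ((horizontal distance between dish_1 and serving_board_hole1 below 0.009 m and z of dish_1 in the frame of serving_board_hole1 below -0.006 m and angle between dish_1's own z axis and vertical below 0.06 rad) and (horizontal distance between dish_2 and serving_board_hole0 below 0.009 m and z of dish_2 in the frame of serving_board_hole0 below -0.006 m and angle between dish_2's own z axis and vertical below 0.06 rad))) and horizontal distance between each of dish_3, dish_4 and dispenser below 0.01 m and angle between each of dish_3, dish_4's own z axis and vertical below 0.1 rad and value of joint carrier above 0.05 m and linear speed of each of dish_1, dish_2, dish_3 below 0.02 m/s); the robot touches nothing.
It fails at once if a dish falls: faster than 0.6 m/s while no finger touches it ((linear speed of dish_1 above 0.6 m/s and contact force between dish_1 and the fingers below 0.05 N) or (linear speed of dish_2 above 0.6 m/s and contact force between dish_2 and the fingers below 0.05 N) or (linear speed of dish_3 above 0.6 m/s and contact force between dish_3 and the fingers below 0.05 N) or (linear speed of dish_4 above 0.6 m/s and contact force between dish_4 and the fingers below 0.05 N)).
It fails at once if a dish is tipped by more than 0.8 rad (angle between any of dish_1, dish_2, dish_3, dish_4's own z axis and vertical above 0.8 rad).
It fails at once if the timer is moved by more than 30 mm or knocked over (distance of kitchen_timer from where it was at the start of the episode above 0.03 m or angle between kitchen_timer's own z axis and vertical above 0.5 rad).
It fails at once if the food tin is moved by more than 30 mm or knocked over (distance of food_tin from where it was at the start of the episode above 0.03 m or angle between food_tin's own z axis and vertical above 0.5 rad).
It also fails if it takes over 58 s, if anything falls off the work surface, if the arm or the gripper's body presses on something with over 40 N, if the wrist force passes 120 N, or if a joint passes its speed limit or range.

### The arm

A 7-joint arm with a two-finger parallel gripper is mounted at the origin on a cart in front of the work surface, level with it; the furniture and walls round the work are solid. World frame = base frame: x ahead of the robot, y to its left, z up, the work surface at z = 0. Lengths are in mm, angles in degrees, forces in N, time in s.
With the tool pointing down it reaches from about 350 to 900 mm from the base axis. Payload 8.1 kg.
Tool frame: the origin (TCP) lies at the very end of the fingers, on their centre line; the grasp point (between the pads) lies 19 mm behind it; z points along the fingers, y is the line along which they close (so a half turn about z gives the same grasp; the last joint's range is limited). The gripper opens to 85 mm and grips with 20 to 120 N. Pads are 22 mm wide; open, the fingers measure 114 mm over their backs; the gripper's body (76 mm by 85 mm) begins 54 mm behind the grasp point. The pads swing forward as they close: fully open they stand 13 mm farther back than shut.
Start: joints at [-74.691, 24.895, 1.432, 90.138, -0.665, 64.973, -4.303], TCP at [225.921, 582.753, 231.323] pointing down, gripper open.
Joint ranges: [-149.89, 149.89], [-25.12, 119.58], [-72.63, 75.52], [4.76, 147.25], [-75.54, 255.54], [6.69, 114.76], [-157.13, 157.13]. Speed limits (degrees/s): [127.2, 127.2, 172.46, 172.46, 180, 180, 180].

### API

Orientations are given as [roll, pitch, yaw] about the fixed x, y, z axes, in that order (R = Rz(yaw) Ry(pitch) Rx(roll)).
In Python, from bench import readout, eyes, order gives the robot as it stands. The module is installed in compiled form; this text tells all that it offers.
- The arm moves only by the shell command python3 -m jog 'ROWS' [FORCE]. ROWS is JSON, a list of rows, each a list of 7 numbers: the closure, from -1 (fully open) to 1 (shut), then the shift along the tool's x, y, z in m, then the turn, a rotation vector about the tool's x, y, z in degrees. In form: [[hand, x, y, z, wx, wy, wz], ...]. A call has exactly 5 rows; each row is the pose to reach, as a shift and turn from the pose commanded when the call began, along the tool's axes at that moment; what a row does not reach only later rows make up. A row lasts 1/8 s, in which the tool goes at most 62.5 mm and 10.7 degrees, less where a joint would pass 70% of its speed; a pose out of reach is approached as far as the arm can. A call with a gripper value outside its range is refused whole. The fingers move at their own pace and stop on an object; FORCE is the grip in N (left out, the last holds). Time passes only in rows, so rows that repeat a pose let the fingers close, or fill a call up. It gives the time, the measured TCP pose, the force, the opening and the grip force at its end, in the units of the state.
- readout.sense(): the state, without advancing time (a new reading comes with each control period).
- eyes.read_camera(name): name is "side" or "top" or "wrist"; returns a dict with "img" (400x640x3 uint8, red, green, blue), "fx", "fy", "cx", "cy" (pixels), "position" and "orientation" of the camera in the world; the wrist camera has in their place "T_tool_cam" (4x4, takes a point from camera to tool coordinates, whose origin is the TCP and whose axes are the flange's). Camera axes: x right, y down, z forward; pixel columns grow to the right and rows downward; lengths in mm; the calibration is good to about 2 mm. A picture is of the moment at which its call begins: read the wrist's pose just before it. There is no depth.
- order.hand_in(): hands the job in; it is judged then, once.
The state is a dict: "clock": time; "joint_positions": joint angles; "dq": joint speeds; "joint_torque": joint torques, N m; "tool_pos": TCP position; "tool_rot": TCP orientation; "wrist_force": force on the tool from outside, world axes, zero at the start; "torque": the same for the moment, N m; "opening": opening from 0.0 (shut) to 1.0 (fully open); "gripper_force": force on a finger pad.
Only numpy, scipy, OpenCV 4.12 (cv2) and the standard library are available. Lean on these libraries where they do the work, as an engineer would, in place of code of your own. Each camera call takes 0.05 s, during which the arm holds its last target. There are 200 camera calls.

## Working session

There is one attempt and no reset: what is moved stays moved. The work goes in short steps, Python scripts to look and compute and a shell command to move; the robot and the scene stay as the last step left them, time stands still between calls to the robot, and variables do not carry over. Pictures are saved under pics/ and viewed, at most 10 in all, crops included, and the job is handed in when it is done.

```bash
mkdir -p pics
python3 - <<'E'
from bench import readout, eyes
import cv2,numpy as np
s=readout.sense(); print({k:np.round(v,3).tolist() for k,v in s.items()})
for n in("side","top","wrist"):
    c=eyes.read_camera(n); cv2.imwrite(f"pics/{n}0.png",c["img"][:,:,::-1])
    print(n,{k:np.round(v,3).tolist() for k,v in c.items() if k!="img"})
E
```

```text
{'clock': 0.0, 'joint_positions': [-74.69, 24.937, 1.43, 90.189, -0.665, 64.972, -4.303], 'dq': [-0.012, 0.043, 0.052, 0.028, -0.037, -0.086, 0.048], 'joint_torque': [0.001, -67.049, 1.025, -31.623, 0.015, 0.012, -0.0], 'tool_pos': [225.757, 582.269, 230.521], 'tool_rot': [-179.911, 0.007, 158.808], 'wrist_force': [0.335, -0.478, -0.105], 'torque': [0.018, 0.005, 0.037], 'gripper_force': 0.0, 'opening': 1.0}
side {'fx': 433.411, 'fy': 433.411, 'cx': 322.456, 'cy': 199.094, 'position': [365.814, 1058.675, 670.955], 'orientation': [-117.786, -0.736, -166.623]}
top {'fx': 454.711, 'fy': 454.711, 'cx': 321.996, 'cy': 203.156, 'position': [363.969, 60.885, 1134.923], 'orientation': [-169.029, 0.496, -91.4]}
wrist {'fx': 298.857, 'fy': 298.857, 'cx': 318.454, 'cy': 200.644, 'T_tool_cam': [[0.001, -0.957, -0.292, 76.108], [1.0, 0.001, -0.0, -0.692], [0.001, -0.292, 0.957, -142.211], [0.0, 0.0, 0.0, 1.0]]}
```

View pics/top0.png

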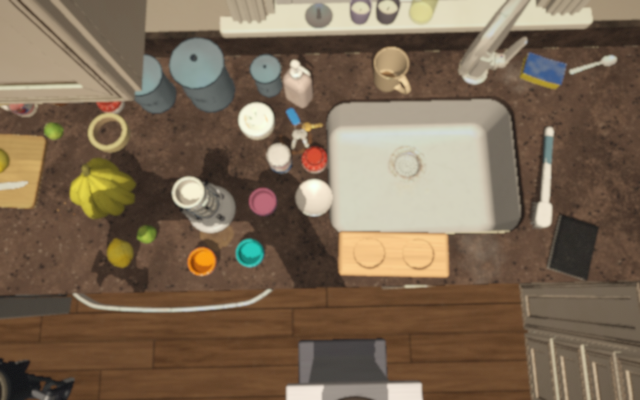

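View pics/side0.png

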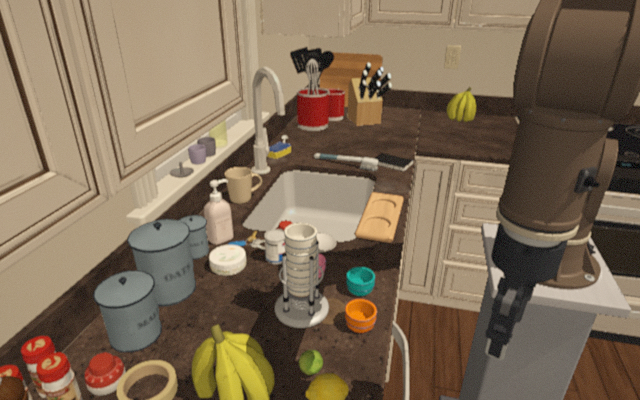

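The top view shows the dispenser with its base at about (210,208) and the cream top dish at (190,192). The board is at (394,254), with recesses at about (370,251) and (417,253). The side view shows the stack rim at (300,231) and the board at (381,217).
Candidates for dish_1 are cream on the rods (190,192), pink (262,202), turquoise (250,253), orange (202,261) and a white bowl (315,198). Only the cream one stands in the dispenser, and I'll confirm it in a crop.

```bash
cat > h.py <<'E'
import numpy as np,cv2
from scipy.spatial.transform import Rotation as R
from bench import readout,eyes
def cam(n):
    s=readout.sense(); c=eyes.read_camera(n)
    if n=="wrist":
        T=np.array(c["T_tool_cam"]); Rt=R.from_euler("xyz",s["tool_rot"],degrees=True).as_matrix()
        c["R"]=Rt@T[:3,:3]; c["p"]=Rt@T[:3,3]+np.array(s["tool_pos"])
    else:
        c["R"]=R.from_euler("xyz",c["orientation"],degrees=True).as_matrix(); c["p"]=np.array(c["position"])
    return c
def ray(c,uv):
    d=c["R"]@np.array([(uv[0]-c["cx"])/c["fx"],(uv[1]-c["cy"])/c["fy"],1]); return d/np.linalg.norm(d)
def plane(c,uv,z):
    d=ray(c,uv); return c["p"]+d*(z-c["p"][2])/d[2]
def cross(c1,u1,c2,u2):
    d1,d2=ray(c1,u1),ray(c2,u2); t=np.linalg.lstsq(np.c_[d1,-d2],c2["p"]-c1["p"],rcond=None)[0]
    a,b=c1["p"]+d1*t[0],c2["p"]+d2*t[1]; return (a+b)/2,np.linalg.norm(a-b)
def pix(c,P):
    q=c["R"].T@(np.array(P)-c["p"]); return np.array([c["fx"]*q[0]/q[2]+c["cx"],c["fy"]*q[1]/q[2]+c["cy"]])
E
python3 - <<'E'
from h import *
t,s=cam("top"),cam("side")
a=cv2.resize(t["img"][165:245,150:230],(480,480),interpolation=cv2.INTER_CUBIC)
b=cv2.resize(s["img"][215:335,260:340],(320,480),interpolation=cv2.INTER_CUBIC)
cv2.imwrite("pics/crop1.png",np.hstack([a,b])[:,:,::-1])
for z in(208,): print(plane(t,(190,192),z))
print("cross",cross(t,(190,192),s,(300,231)))
hsv=cv2.cvtColor(t["img"],cv2.COLOR_RGB2HSV); print(hsv[260,394],hsv[245,350])
for n,c,roi in(("top",t,(325,225,465,290)),("side",s,(350,188,412,246))):
    hsv=cv2.cvtColor(c["img"],cv2.COLOR_RGB2HSV); m=cv2.inRange(hsv,(8,60,130),(22,255,255))
    k=np.zeros_like(m);x0,y0,x1,y1=roi;k[y0:y1,x0:x1]=m[y0:y1,x0:x1]
    q=max(cv2.findContours(k,0,2)[0],key=cv2.contourArea); r=cv2.minAreaRect(q);print(n,r,cv2.contourArea(q))
    ap=cv2.approxPolyDP(cv2.convexHull(q),4,True)[:,0]; 
    for p in ap: print(p,plane(c,p,20).round(1))
E
```

```text
[574.78517995 339.97276871 208.        ]
cross (array([576.37899271, 341.36747485, 203.76699444]), np.float64(1.2400380024131625))
[ 17 113 240] [ 17 108 247]
top ((400.67919921875, 254.20919799804688), (125.952392578125, 45.756141662597656), 0.909380316734314) 4917.0
[338 271] [411.6  30.5  20. ]
[340 231] [509.2  22.6  20. ]
[464 233] [ 496.4 -282.1   20. ]
[447 277] [ 390.7 -232.2   20. ]
[356 276] [398.6 -12.6  20. ]
side ((378.9336242675781, 215.74896240234375), (39.293548583984375, 50.952789306640625), 14.931418418884277) 1668.5
[403 197] [ 392.2 -226.6   20. ]
[391 241] [405.5  46.   20. ]
[355 235] [506.   40.7  20. ]
[372 190] [ 497.4 -251.6   20. ]
```

View pics/crop1.png

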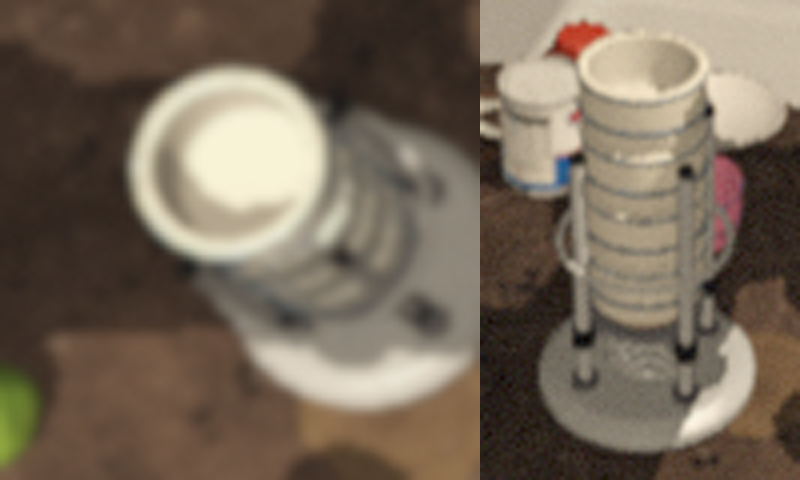

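Crop 1 confirms it: the top of the stack is a plain cream hollow dish standing between the grey rods, with its rim centre at top (188,192) and side (301,232). The pink, turquoise and orange look-alikes stand apart from it. Next, rod directions and the hover move.

Run:
```python
from h import *
t,s=cam("top"),cam("side")
C,e=cross(t,(188,192.2),s,(301.2,232)); print("rim",C,e)
for n,c,ps in(("top",t,[(206.7,181.7),(181.7,209.7),(207.2,208)]),("side",s,[(285,258),(311.5,258),(317.5,242.5)])):
    for p in ps:
        P=plane(c,p,170); d=P-C; print(n,p,P.round(1),"r",np.hypot(*d[:2]).round(1),"az",np.degrees(np.arctan2(d[1],d[0])).round(1))
# rim by mask
for n,c,u in(("top",t,(188,192)),("side",s,(301,232))):
    print(n,cv2.cvtColor(c["img"],cv2.COLOR_RGB2HSV)[int(u[1]),int(u[0])-14:int(u[0])+16:2].tolist())
st=readout.sense();Rt=R.from_euler("xyz",st["tool_rot"],degrees=True).as_matrix()
print("shift tool to C+100",Rt.T@(C+[0,0,110]-st["tool_pos"]))
```

```text
rim [574.3331409  345.057194   204.46334708] 1.840520456689208
top (206.7, 181.7) [605.5 315.5 170. ] r 43.0 az -43.4
top (181.7, 209.7) [544.7 368.2 170. ] r 37.6 az 142.0
top (207.2, 208) [547. 313. 170.] r 42.1 az -130.5
side (285, 258) [593.3 392.9 170. ] r 51.4 az 68.4
side (311.5, 258) [542.8 379.9 170. ] r 47.0 az 132.1
side (317.5, 242.5) [544.6 323.5 170. ] r 36.7 az -144.1
top [[23, 40, 212], [20, 57, 138], [19, 59, 130], [22, 49, 186], [24, 36, 240], [25, 34, 248], [25, 34, 248], [25, 34, 248], [25, 35, 248], [25, 35, 248], [25, 35, 248], [25, 35, 248], [25, 35, 248], [24, 35, 248], [24, 36, 239]]
side [[20, 56, 210], [19, 53, 211], [20, 51, 216], [19, 53, 215], [19, 52, 215], [19, 56, 210], [18, 55, 204], [20, 56, 196], [20, 58, 175], [19, 57, 169], [18, 60, 169], [18, 60, 166], [19, 65, 154], [21, 64, 156], [20, 49, 236]]
shift tool to C+100 [-410.764661    -95.60072744  -83.27839676]
```

```bash
python3 -m jog '[[-1,-0.03,0,-0.05,0,0,-5],[-1,-0.09,-0.02,-0.08,0,0,-10],[-1,-0.15,-0.04,-0.083,0,0,-15],[-1,-0.21,-0.05,-0.083,0,0,-21],[-1,-0.26,-0.06,-0.083,0,0,-21]]' 30
python3 - <<'E'
from h import *
st=readout.sense();Rt=R.from_euler("xyz",st["tool_rot"],degrees=True).as_matrix()
print(st["tool_pos"],st["tool_rot"],"shift",Rt.T@(np.array([560,344,310])-st["tool_pos"]))
E
```

```text
clock: 0.98
tool_pos: [448.5, 431.2, 314.8]
tool_rot: [180.0, 0.0, 179.9]
wrist_force: [0.6, 0.6, 0.2]
opening: 1.0
gripper_force: 0.0
[448.53326585 431.23374632 314.76941915] [1.79968682e+02 4.00809912e-02 1.79857867e+02] shift [-111.67942723  -86.95960024    4.80001424]
```

```bash
python3 -m jog '[[-1,-0.04,-0.03,0.0,0,0,0],[-1,-0.08,-0.06,0,0,0,0],[-1,-0.112,-0.087,0,0,0,0],[-1,-0.112,-0.087,0,0,0,0],[-1,-0.112,-0.087,0,0,0,0]]'
python3 - <<'E'
from h import *
w=cam("wrist");cv2.imwrite("pics/w1.png",w["img"][:,:,::-1])
print(w["p"],[pix(w,P).round(0).tolist() for P in([574,343,206],[574,343,0])])
E
```

```text
clock: 1.6
tool_pos: [557.8, 346.0, 314.2]
tool_rot: [180.0, -0.0, 179.8]
wrist_force: [0.6, 0.8, -0.2]
opening: 0.997
gripper_force: 0.0
[481.69888216 346.10840934 456.42480235] [[315.0, 218.0], [317.0, 172.0]]
```

View pics/w1.png

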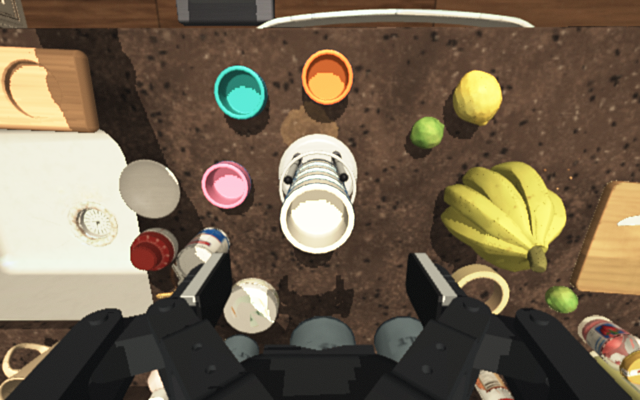

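The wrist view shows the cream rim centred at about (317,218). The front rods, at (286,178) and (344,178), lie level and symmetric, so the dispenser's yaw is about 0. The tool's y axis along world y then has free finger room. Now I'll refine by mask and triangulate.

Run:
```python
from h import *
w,t,s=cam("wrist"),cam("top"),cam("side")
def fit(c,u,box,lo):
    hsv=cv2.cvtColor(c["img"],cv2.COLOR_RGB2HSV); m=cv2.inRange(hsv,(12,10,lo),(35,90,255))
    k=np.zeros_like(m);x0,y0,x1,y1=box;k[y0:y1,x0:x1]=m[y0:y1,x0:x1]
    q=max(cv2.findContours(k,0,1)[0],key=cv2.contourArea); h=cv2.convexHull(q); return cv2.fitEllipse(h)
ew=fit(w,0,(270,188,365,262),150); et=fit(t,0,(165,170,208,212),150); print(ew,et)
cv2.imwrite("pics/m.png",w["img"][:,:,::-1])
C,e=cross(w,ew[0],t,et[0]);print("wrist+top",C,e)
C2,e2=cross(w,ew[0],s,(301.2,232));print("wrist+side",C2,e2)
print("w@206",plane(w,ew[0],206),"t@206",plane(t,et[0],206))
print("rods",[plane(w,p,170).round(1) for p in((286,178),(344,178))])
print("pred size px",66*w["fx"]/((C-w["p"])@w["R"][:,2]))
st=readout.sense();Rt=R.from_euler("xyz",st["tool_rot"],degrees=True).as_matrix()
print(st["tool_pos"],"shift to z205",Rt.T@(np.array([*plane(w,ew[0],206)[:2],206])-st["tool_pos"]))
```

```text
((316.0317687988281, 218.53509521484375), (60.10105514526367, 64.20997619628906), 92.38867950439453) ((189.90830993652344, 194.78536987304688), (31.34060287475586, 44.6444206237793), 133.53463745117188)
wrist+top [572.80202249 343.27460685 201.79942607] 5.6332467870967715
wrist+side [574.12080399 344.42467111 204.05815022] 1.0908394831355055
w@206 [573.98265376 344.464997   206.        ] t@206 [569.26910881 340.58270707 206.        ]
rods [array([545. , 314.9, 170. ]), array([545.1, 371.7, 170. ])]
pred size px 72.96446374450714
[557.3502229  346.73147684 314.43542936] shift to z205 [-16.65944426  -2.30933157 108.43037827]
```

```bash
python3 -m jog '[[-1,-0.0165,-0.0025,0.0,0,0,0],[-1,-0.0165,-0.0025,0.03,0,0,0],[-1,-0.0165,-0.0025,0.06,0,0,0],[-1,-0.0165,-0.0025,0.085,0,0,0],[-1,-0.0165,-0.0025,0.085,0,0,0]]'
```

```text
clock: 2.42
tool_pos: [574.6, 342.1, 227.3]
tool_rot: [-179.9, -0.2, 179.8]
wrist_force: [0.6, 0.4, -0.2]
opening: 1.0
gripper_force: 0.0
```

```bash
python3 -m jog '[[-1,0,0.001,0.02,0,0,0],[-1,0,0.001,0.04,0,0,0],[-1,0,0.001,0.056,0,0,0],[-1,0,0.001,0.056,0,0,0],[-1,0,0.001,0.056,0,0,0]]'
python3 - <<'E'
from h import *
w=cam("wrist"); s=cam("side");st=readout.sense();print(st["tool_pos"])
cv2.imwrite("pics/w2.png",np.vstack([w["img"][180:400,100:540],cv2.resize(s["img"][200:310,220:440],(440,220))])[:,:,::-1])
E
```

```text
clock: 3.05
tool_pos: [575.4, 344.2, 174.3]
tool_rot: [180.0, 0.1, 179.8]
wrist_force: [1.0, 0.8, 0.4]
opening: 1.001
gripper_force: 0.0
[575.45500486 344.19671657 174.43885713]
```

View pics/w2.png

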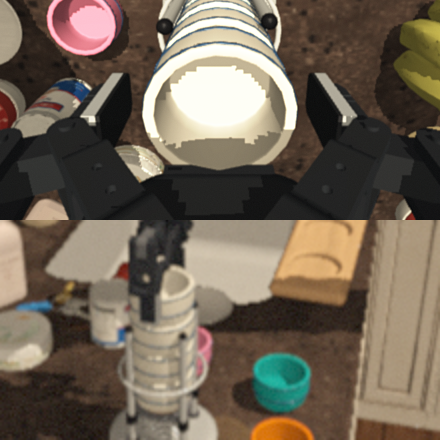

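The fingers straddle the dish symmetrically: the rim spans crop columns 143–297 and the tips are at 128 and 313. Closing now.

```bash
python3 -m jog '[[0.2,0,0,0,0,0,0],[0.6,0,0,0,0,0,0],[1,0,0,0,0,0,0],[1,0,0,0,0,0,0],[1,0,0,0,0,0,0]]' 30; python3 -m jog '[[1,0,0,0,0,0,0],[1,0,0,-0.01,0,0,0],[1,0,0,-0.03,0,0,0],[1,0,0,-0.06,0,0,0],[1,0,0,-0.1,0,0,0]]'
```

```text
clock: 3.78
tool_pos: [574.9, 343.9, 173.4]
tool_rot: [180.0, 0.0, 179.8]
wrist_force: [-0.0, 1.5, 0.4]
opening: 0.782
gripper_force: 33.9
clock: 4.4
tool_pos: [574.2, 343.4, 273.9]
tool_rot: [-179.9, -0.1, 179.8]
wrist_force: [-0.2, -0.5, -1.3]
opening: 0.783
gripper_force: 34.0
```

```bash
python3 -m jog '[[1,0.02,-0.04,-0.02,0,0,0],[1,0.04,-0.09,-0.03,0,0,0],[1,0.07,-0.15,-0.03,0,0,0],[1,0.1,-0.2,-0.03,0,0,0],[1,0.13,-0.25,-0.03,0,0,0]]';python3 -m jog '[[1,0.015,-0.02,0,0,0,0],[1,0.015,-0.03,0,0,0,0],[1,0.015,-0.03,0,0,0,0],[1,0.015,-0.03,0,0,0,0],[1,0.015,-0.03,0,0,0,0]]'
python3 - <<'E'
from h import *
w=cam("wrist"); cv2.imwrite("pics/w3.png",w["img"][:,:,::-1]);t=cam("top")
st=readout.sense();print(st["tool_pos"],st["tool_rot"],st["opening"])
cv2.imwrite("pics/t3.png",cv2.resize(t["img"][215:295,320:470],(750,400))[:,:,::-1])
E
```

```text
clock: 5.03
tool_pos: [442.7, 92.3, 303.9]
tool_rot: [180.0, 0.0, 179.8]
wrist_force: [0.9, -0.5, -0.8]
opening: 0.784
gripper_force: 34.1
clock: 5.65
tool_pos: [429.3, 65.3, 303.1]
tool_rot: [-180.0, -0.0, 179.9]
wrist_force: [0.4, 0.4, -1.3]
opening: 0.784
gripper_force: 34.1
[429.09428423  64.98440833 303.06928856] [-1.79990703e+02 -2.77418030e-02  1.79863736e+02] 0.7843784702693333
```

View pics/w3.png

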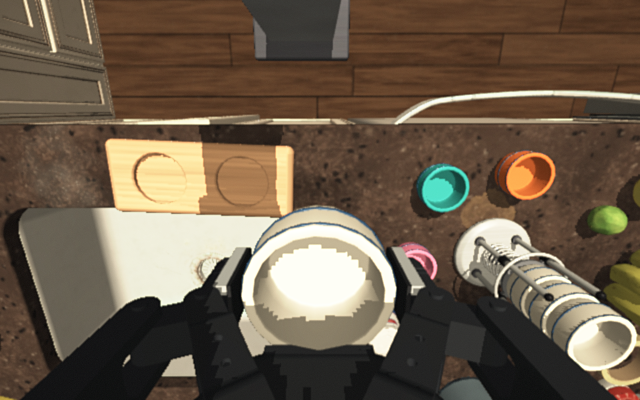

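The wrist view shows the dish held level, with the board's corners at about (107,140), (293,147), (292,216) and (113,211). The recesses are at about (160,178) and (242,181). The lifted second dish now stands at the dispenser's top. Next I'll triangulate the board's corners.

Run:
```python
from h import *
w,t=cam("wrist"),cam("top")
def quad(c,box,vlo):
    hsv=cv2.cvtColor(c["img"],cv2.COLOR_RGB2HSV); m=cv2.inRange(hsv,(8,80,vlo),(22,255,255))
    k=np.zeros_like(m);x0,y0,x1,y1=box;k[y0:y1,x0:x1]=m[y0:y1,x0:x1]; k=cv2.morphologyEx(k,2,np.ones((5,5)))
    k=cv2.morphologyEx(k,3,np.ones((9,9)))
    q=max(cv2.findContours(k,0,1)[0],key=cv2.contourArea).reshape(-1,2); r=cv2.minAreaRect(q); c0=np.array(r[0]); b=cv2.boxPoints(r)
    # order corners; then fit each side's points
    h=cv2.convexHull(q).reshape(-1,2).astype(float); E=[]
    for i in range(4):
        a,d=b[i],b[(i+1)%4]; L=np.linalg.norm(d-a); u=(d-a)/L; n=np.array([-u[1],u[0]])
        s=(q-a)@u; e=(q-a)@n; sel=(abs(e)<6)&(s>.12*L)&(s<.88*L); f=cv2.fitLine(q[sel].astype(np.float32),cv2.DIST_HUBER,0,.01,.01).ravel(); E.append(np.cross([f[2],f[3],1],[f[2]+f[0],f[3]+f[1],1]))
    P=[np.cross(E[i],E[(i+1)%4]) for i in range(4)]
    P=np.array([p[:2]/p[2] for p in P]); return P
for n,c,box in(("w",w,(85,120,315,225)),("t",t,(330,228,452,272))):
    P=quad(c,box,70 if n=="w" else 150); X=np.array([plane(c,p,20) for p in P])[:,:2]
    print(n,P.round(1).tolist(),"\n",X.round(1).tolist(),"c",X.mean(0),"sides",[round(np.linalg.norm(X[i]-X[(i+1)%4]),1) for i in range(4)])
for a,b in(((242,181),(370,251)),((160,178),(417,253))): print("hole",plane(w,a,20).round(1),plane(t,b,20).round(1),cross(w,a,t,b))
# recess edge in wrist
g=cv2.cvtColor(w["img"],cv2.COLOR_RGB2GRAY)
cv2.imwrite("pics/w3c.png",cv2.resize(cv2.createCLAHE(4).apply(g[125:230,90:310]),(792,378),interpolation=cv2.INTER_CUBIC))
```

```text
w [[84.8, 125.1], [314.2, 124.9], [313.3, 217.3], [85.6, 210.0]] 
 [[372.5, -258.0], [372.8, 59.0], [508.6, 56.9], [496.4, -285.2]] c [ 437.57940012 -106.84959572] sides [np.float64(317.1), np.float64(135.7), np.float64(342.3), np.float64(126.8)]
t [[447.4, 232.6], [448.3, 271.0], [391.8, 271.0], [377.7, 231.6]] 
 [[498.4, -241.5], [405.0, -236.4], [408.4, -99.7], [505.2, -70.3]] c [ 454.24543509 -161.98619302] sides [np.float64(93.6), np.float64(136.7), np.float64(101.2), np.float64(171.3)]
hole [452.1 -46.8  20. ] [458.1 -49.2  20. ] (array([459.23850956, -52.70344504,  -6.1055753 ]), np.float64(2.804487556874028))
hole [ 447.4 -165.7   20. ] [ 450.3 -163.6   20. ] (array([ 448.53836194, -163.79912993,   22.26401143]), np.float64(3.484338824684578))
```

View pics/w3c.png

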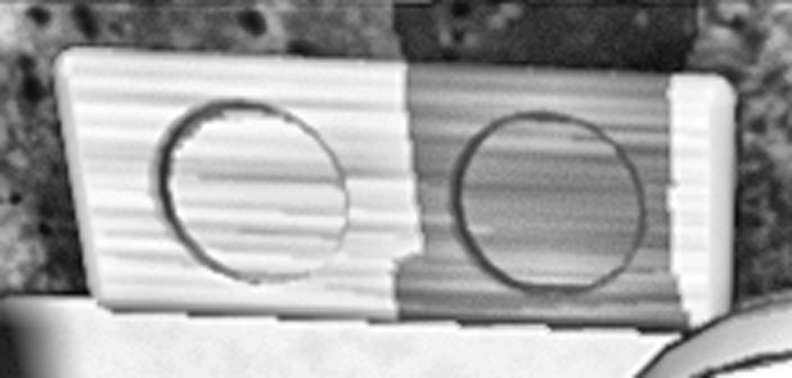

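The CLAHE crop shows both recess mouths clearly, centred at (159.7,178.1) and (242.1,181.1) in the wrist image. At z=20 they lie 119.0 mm apart, against 120 in the text. Next I'll move above hole1 and measure again from there to check the height.

```bash
python3 -m jog '[[1,0,-0.04,0,0,0,0],[1,-0.005,-0.1,0,0,0,0],[1,-0.01,-0.15,0,0,0,0],[1,-0.018,-0.2,0,0,0,0],[1,-0.018,-0.231,0,0,0,0]]'; python3 -m jog '[[1,0,0,0,0,0,0],[1,0,0,0.02,0,0,0],[1,0,0,0.04,0,0,0],[1,0,0,0.04,0,0,0],[1,0,0,0.04,0,0,0]]'
python3 - <<'E'
from h import *
w=cam("wrist");print(readout.sense()["tool_pos"],pix(w,[452.1,-46.8,20]),pix(w,[447.4,-165.7,20]))
g=cv2.cvtColor(w["img"],cv2.COLOR_RGB2GRAY)
cv2.imwrite("pics/w4.png",cv2.resize(g[90:250,200:500],(750,400),interpolation=cv2.INTER_CUBIC))
np.savez("w4.npz",p=w["p"],R=w["R"])
E
```

```text
clock: 6.48
tool_pos: [446.2, -169.2, 303.4]
tool_rot: [-180.0, 0.0, 179.7]
wrist_force: [0.5, -0.7, -1.4]
opening: 0.786
gripper_force: 34.2
clock: 7.1
tool_pos: [446.6, -166.2, 264.0]
tool_rot: [180.0, 0.0, 179.9]
wrist_force: [0.9, -0.7, -0.4]
opening: 0.783
gripper_force: 34.3
[ 446.68959676 -166.40702738  264.1535364 ] [409.34374382 174.2677408 ] [318.94605863 170.91746379]
```

View pics/w4.png

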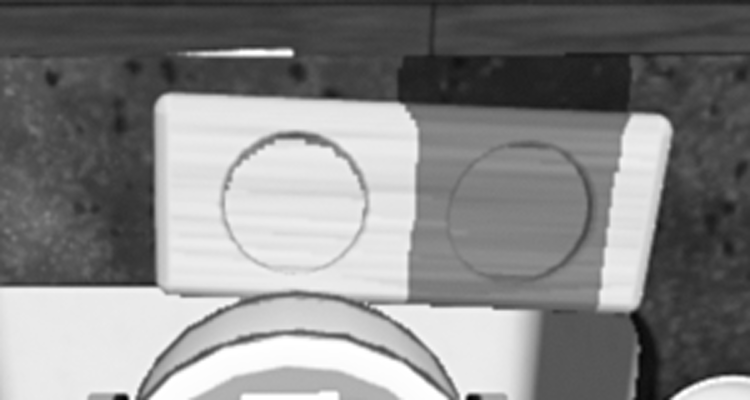

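The recess mouths in this second view are at (318,170.8) and (407.8,174.4), against predictions of (318.9,170.9) and (409.3,174.3). The board-face height is therefore 20 ± 3 mm and the positions agree within 2 mm. Now descending.

```bash
python3 -m jog '[[1,-0.0015,0,0.05,0,0,0],[1,-0.0015,0,0.1,0,0,0],[1,-0.0015,0,0.15,0,0,0],[1,-0.0015,0,0.19,0,0,0],[1,-0.0015,0,0.21,0,0,0]]'; python3 -m jog '[[1,0,0,0,0,0,0],[1,0,0,0.01,0,0,0],[1,0,0,0.02,0,0,0],[1,0,0,0.025,0,0,0],[1,0,0,0.027,0,0,0]]'
```

```text
clock: 7.78
tool_pos: [447.6, -166.4, 52.0]
tool_rot: [180.0, -0.1, 179.8]
wrist_force: [1.0, -1.0, -1.2]
opening: 0.781
gripper_force: 34.3
clock: 8.4
tool_pos: [447.6, -166.7, 26.1]
tool_rot: [180.0, -0.0, 179.8]
wrist_force: [-0.0, -0.5, -1.2]
opening: 0.785
gripper_force: 34.4
```

```bash
python3 -m jog '[[1,0,0,0.001,0,0,0],[1,0,0,0.002,0,0,0],[1,0,0,0.003,0,0,0],[1,0,0,0.004,0,0,0],[1,0,0,0.004,0,0,0]]'; python3 -m jog '[[1,0,0,0.001,0,0,0],[1,0,0,0.002,0,0,0],[1,0,0,0.003,0,0,0],[1,0,0,0.003,0,0,0],[1,0,0,0.003,0,0,0]]'
```

```text
clock: 9.02
tool_pos: [447.6, -166.7, 22.3]
tool_rot: [180.0, -0.0, 179.8]
wrist_force: [0.4, -0.2, -2.0]
opening: 0.786
gripper_force: 34.4
clock: 9.65
tool_pos: [447.6, -166.7, 19.5]
tool_rot: [180.0, 0.0, 179.8]
wrist_force: [-1.0, 0.4, 4.3]
opening: 0.788
gripper_force: 34.8
```

```bash
python3 -m jog '[[0.4,0,0,0,0,0,0],[-0.2,0,0,0,0,0,0],[-1,0,0,0,0,0,0],[-1,0,0,0,0,0,0],[-1,0,0,0,0,0,0]]'; python3 -m jog '[[-1,0,0,-0.02,0,0,0],[-1,0,0,-0.06,0,0,0],[-1,0,0,-0.12,0,0,0],[-1,0,0,-0.18,0,0,0],[-1,0.0,0.06,-0.23,0,0,0]]'
python3 - <<'E'
from h import *
w=cam("wrist");t=cam("top")
cv2.imwrite("pics/w5.png",np.hstack([w["img"][60:300,150:500],cv2.resize(t["img"][215:295,320:470],(450,240))])[:,:,::-1])
print(readout.sense()["tool_pos"],pix(w,[448,-166.3,53]),pix(w,[452,-47.8,20]),66/76)
E
```

```text
clock: 10.28
tool_pos: [447.7, -166.7, 19.2]
tool_rot: [180.0, 0.0, 179.8]
wrist_force: [-0.4, -0.1, -0.1]
opening: 0.999
gripper_force: 0.0
clock: 10.9
tool_pos: [448.3, -121.3, 242.3]
tool_rot: [-179.9, 0.2, 179.4]
wrist_force: [1.3, 2.0, -0.4]
opening: 1.001
gripper_force: 0.0
[ 450.33195171 -114.63020881  243.14472151] [279.21362214 179.23674182] [378.04122504 175.55468328] 0.868421052631579
```

View pics/w5.png

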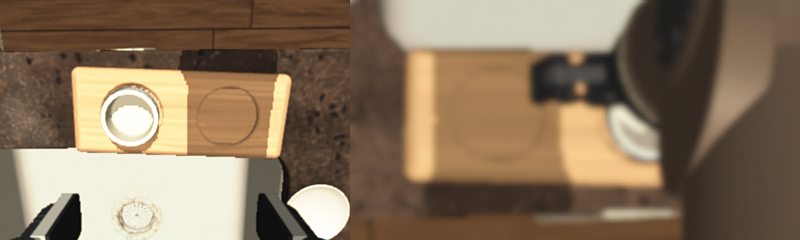

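The picture shows dish_1 standing level in hole1: rim centre (280,177), against (279,179) predicted for a seated rim at z=53. Going back to the dispenser for dish_2.

```bash
python3 -m jog '[[-1,-0.01,0.05,-0.04,0,0,0],[-1,-0.03,0.11,-0.06,0,0,0],[-1,-0.05,0.17,-0.06,0,0,0],[-1,-0.07,0.23,-0.06,0,0,0],[-1,-0.09,0.29,-0.06,0,0,0]]'; python3 -m jog '[[-1,-0.015,0.06,0,0,0,0],[-1,-0.02,0.12,0,0,0,0],[-1,-0.02,0.165,0,0,0,0],[-1,-0.02,0.165,0,0,0,0],[-1,-0.02,0.165,0,0,0,0]]'
python3 - <<'E'
from h import *
w=cam("wrist");s=cam("side")
print(readout.sense()["tool_pos"],[pix(w,[573.8,344,z]).round(1) for z in(195,206,215)],[pix(s,[573.8,344,z]).round(1) for z in(195,206,215)])
a=cv2.resize(w["img"][150:280,240:400],(480,390),interpolation=cv2.INTER_CUBIC);b=cv2.resize(s["img"][205:335,250:350],(300,390),interpolation=cv2.INTER_CUBIC)
cv2.imwrite("pics/w6.png",np.hstack([a,b])[:,:,::-1])
E
```

```text
clock: 11.62
tool_pos: [536.6, 165.0, 298.7]
tool_rot: [-180.0, -0.0, 179.8]
wrist_force: [0.3, -0.4, 0.9]
opening: 1.0
gripper_force: 0.0
clock: 12.25
tool_pos: [557.0, 327.2, 298.4]
tool_rot: [-179.9, -0.0, 179.8]
wrist_force: [1.0, -1.0, 0.3]
opening: 1.004
gripper_force: 0.0
[557.36409429 326.4150124  299.18136788] [array([337.9, 220.5]), array([338.7, 225.2]), array([339.4, 229.2])] [array([301.2, 235.6]), array([301.2, 231. ]), array([301.1, 227.2])]
```

View pics/w6.png

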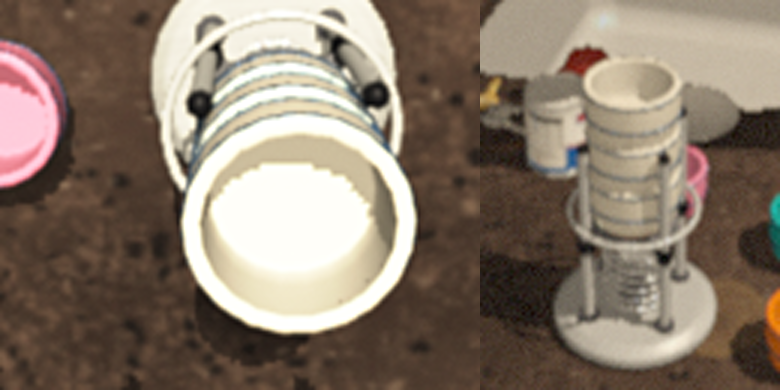

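The stack has risen. dish_2's rim is at wrist (339.8,225.2), width 78.3 px, and side (301.3,233), which puts it at z ≈ 205, centre about (574,345). The same grasp height applies.

```bash
python3 -m jog '[[-1,-0.017,0.018,0.0,0,0,0],[-1,-0.017,0.018,0.01,0,0,0],[-1,-0.017,0.018,0.04,0,0,0],[-1,-0.017,0.018,0.07,0,0,0],[-1,-0.017,0.018,0.07,0,0,0]]'
python3 - <<'E'
from h import *
w=cam("wrist");print(readout.sense()["tool_pos"])
E
```

```text
clock: 12.98
tool_pos: [572.4, 344.2, 226.9]
tool_rot: [-179.8, -0.2, 179.7]
wrist_force: [-0.2, 0.2, 0.4]
opening: 1.003
gripper_force: 0.0
[573.34903347 344.9054448  228.86266911]
```

```bash
python3 -m jog '[[-1,-0.001,0,0.02,0,0,0],[-1,-0.001,0,0.04,0,0,0],[-1,-0.001,0,0.055,0,0,0],[-1,-0.001,0,0.055,0,0,0],[-1,-0.001,0,0.055,0,0,0]]'; python3 -m jog '[[0.2,0,0,0,0,0,0],[0.6,0,0,0,0,0,0],[1,0,0,0,0,0,0],[1,0,0,0,0,0,0],[1,0,0,0,0,0,0]]' 30
```

```text
clock: 13.65
tool_pos: [575.4, 346.6, 175.5]
tool_rot: [179.9, 0.1, 179.8]
wrist_force: [-0.5, 0.2, 0.0]
opening: 1.001
gripper_force: 0.0
clock: 14.28
tool_pos: [574.9, 346.4, 174.4]
tool_rot: [180.0, 0.0, 179.8]
wrist_force: [1.3, 0.3, -0.6]
opening: 0.778
gripper_force: 33.9
```

```bash
python3 -m jog '[[1,0,0,-0.01,0,0,0],[1,0,0,-0.03,0,0,0],[1,0,0,-0.06,0,0,0],[1,0,0,-0.1,0,0,0],[1,0.01,-0.02,-0.13,0,0,0]]'; python3 -m jog '[[1,0.02,-0.04,0,0,0,0],[1,0.04,-0.1,0,0,0,0],[1,0.06,-0.16,0,0,0,0],[1,0.08,-0.22,0,0,0,0],[1,0.1,-0.27,0,0,0,0]]'
```

```text
clock: 14.9
tool_pos: [564.6, 327.7, 306.1]
tool_rot: [179.9, 0.0, 179.9]
wrist_force: [1.3, -0.2, -0.7]
opening: 0.778
gripper_force: 34.0
clock: 15.52
tool_pos: [462.8, 54.4, 304.9]
tool_rot: [180.0, 0.0, 179.7]
wrist_force: [1.6, -0.3, -0.6]
opening: 0.783
gripper_force: 34.0
```

```bash
python3 -m jog '[[1,0.005,-0.04,0,0,0,0],[1,0.01,-0.08,0,0,0,0],[1,0.012,-0.103,0,0,0,0],[1,0.012,-0.103,0,0,0,0],[1,0.012,-0.103,0,0,0,0]]'
python3 - <<'E'
from h import *
w=cam("wrist");print(readout.sense()["tool_pos"],readout.sense()["tool_rot"])
E
```

```text
clock: 16.15
tool_pos: [451.5, -45.4, 304.6]
tool_rot: [180.0, 0.0, 179.8]
wrist_force: [0.3, -0.2, -2.2]
opening: 0.778
gripper_force: 34.0
[451.5950847 -45.1362163 304.4604294] [1.79973613e+02 2.11573610e-03 1.79890527e+02]
```

```bash
python3 -m jog '[[1,-0.001,-0.0025,0.06,0,0,0],[1,-0.001,-0.0025,0.12,0,0,0],[1,-0.001,-0.0025,0.18,0,0,0],[1,-0.001,-0.0025,0.23,0,0,0],[1,-0.001,-0.0025,0.25,0,0,0]]'; python3 -m jog '[[1,0,0,0,0,0,0],[1,0,0,0.01,0,0,0],[1,0,0,0.02,0,0,0],[1,0,0,0.025,0,0,0],[1,0,0,0.027,0,0,0]]'
```

```text
clock: 16.82
tool_pos: [451.0, -47.5, 51.7]
tool_rot: [180.0, -0.2, 179.9]
wrist_force: [0.6, 0.1, -0.6]
opening: 0.782
gripper_force: 34.6
clock: 17.45
tool_pos: [452.5, -48.7, 27.2]
tool_rot: [180.0, -0.0, 179.8]
wrist_force: [1.1, 0.3, -1.1]
opening: 0.779
gripper_force: 34.6
```

```bash
python3 -m jog '[[1,0,0,0.001,0,0,0],[1,0,0,0.002,0,0,0],[1,0,0,0.003,0,0,0],[1,0,0,0.005,0,0,0],[1,0,0,0.005,0,0,0]]'; python3 -m jog '[[1,0,0,0.001,0,0,0],[1,0,0,0.002,0,0,0],[1,0,0,0.003,0,0,0],[1,0,0,0.003,0,0,0],[1,0,0,0.003,0,0,0]]'
```

```text
clock: 18.08
tool_pos: [452.8, -48.8, 23.8]
tool_rot: [179.9, 0.1, 179.8]
wrist_force: [-6.7, 0.1, 28.6]
opening: 0.781
gripper_force: 37.2
clock: 18.7
tool_pos: [453.6, -48.8, 21.6]
tool_rot: [179.9, 0.2, 179.8]
wrist_force: [-9.1, 0.2, 44.3]
opening: 0.782
gripper_force: 41.1
```

The force rose early, at TCP 24 or higher, so I'm relieving it and checking how the dish sits in the grip.

```bash
python3 -m jog '[[1,0,0,-0.003,0,0,0],[1,0,0,-0.005,0,0,0],[1,0,0,-0.007,0,0,0],[1,0,0,-0.007,0,0,0],[1,0,0,-0.007,0,0,0]]'
python3 - <<'E'
from h import *
w=cam("wrist");st=readout.sense();print(st["tool_pos"],st["wrist_force"],st["torque"])
cv2.imwrite("pics/w7.png",w["img"][:,:,::-1])
hsv=cv2.cvtColor(w["img"],cv2.COLOR_RGB2HSV); m=cv2.inRange(hsv,(10,5,110),(40,75,255))
for n,(x0,y0,x1,y1) in(("held",(225,190,410,370)),("dish1",(0,60,225,330))):
    k=np.zeros_like(m);k[y0:y1,x0:x1]=m[y0:y1,x0:x1];k=cv2.morphologyEx(k,2,np.ones((3,3)))
    for q in sorted(cv2.findContours(k,0,1)[0],key=cv2.contourArea)[-2:]:
        if len(q)>9: print(n,cv2.boundingRect(q),cv2.fitEllipse(cv2.convexHull(q)))
R1=np.array(st["tool_pos"])
for z in(28,30,32,34): # rim rel TCP
    c=R1+[0,0,z]; print(z,pix(w,c).round(1),"cols",pix(w,c+[0,-33,0])[0].round(1),pix(w,c+[0,33,0])[0].round(1),"rows",pix(w,c+[-33,0,0])[1].round(1),pix(w,c+[33,0,0])[1].round(1))
c=np.array([448,-166.5,53]);print("d1",pix(w,c),pix(w,c+[0,-33,0])[0],pix(w,c+[0,33,0])[0],pix(w,c+[-33,0,0])[1],pix(w,c+[33,0,0])[1])
print(hsv[170:400:6,318].tolist())
E
```

```text
clock: 19.32
tool_pos: [452.4, -48.7, 26.1]
tool_rot: [-180.0, -0.0, 179.8]
wrist_force: [0.7, 0.5, -0.8]
opening: 0.781
gripper_force: 37.3
[452.39943312 -48.71543933  26.14929069] [-0.74512874  0.44723577 -1.41883208] [-0.00276796 -0.00626671  0.00272788]
held (262, 205, 113, 32) ((318.839599609375, 251.37217712402344), (92.51225280761719, 119.78038024902344), 91.37865447998047)
held (241, 220, 154, 136) ((316.3863830566406, 301.79583740234375), (157.5451202392578, 168.11483764648438), 18.61973762512207)
dish1 (37, 196, 114, 103) ((85.26493835449219, 251.59315490722656), (102.910400390625, 138.55899047851562), 119.95932006835938)
dish1 (0, 212, 129, 118) ((48.87593078613281, 273.8325500488281), (117.57691192626953, 162.34890747070312), 109.32511138916016)
28 [318.5 290.8] cols 243.5 393.6 rows 220.5 351.6
30 [318.5 293.5] cols 242.4 394.7 rows 222.2 354.9
32 [318.5 296.2] cols 241.3 395.8 rows 224.1 358.3
34 [318.5 299.1] cols 240.1 397.0 rows 226.0 361.8
d1 [ 50.63834926 281.19489287] -24.30593503219461 125.62891351529444 210.08288989255195 342.6208828438647
[[14, 132, 164], [14, 130, 179], [15, 133, 186], [14, 131, 183], [14, 132, 174], [14, 130, 185], [20, 63, 138], [20, 62, 139], [99, 39, 66], [21, 56, 210], [21, 59, 193], [21, 59, 203], [21, 59, 202], [20, 59, 203], [21, 58, 202], [21, 58, 201], [20, 59, 202], [21, 59, 202], [21, 60, 203], [20, 59, 202], [21, 58, 201], [21, 58, 201], [20, 62, 169], [19, 61, 154], [19, 65, 146], [21, 62, 144], [20, 64, 144], [20, 63, 142], [19, 63, 142], [20, 61, 175], [19, 59, 82], [120, 13, 19], [0, 0, 21], [60, 12, 22], [60, 22, 23], [150, 24, 21], [0, 0, 20], [0, 0, 22], [0, 0, 21]]
```

The held dish's rim is centred on the tool and about 29 mm above the TCP, so its underside meets the recess floor at TCP ≈ 24. That explains the contact: it was seated and I over-pressed. Lowering gently and releasing.

```bash
python3 -m jog '[[1,0,0.0005,0.0005,0,0,0],[1,0,0.001,0.001,0,0,0],[1,0,0.001,0.0015,0,0,0],[1,0,0.001,0.0015,0,0,0],[1,0,0.001,0.0015,0,0,0]]';python3 -m jog '[[1,0,0,0.0005,0,0,0],[1,0,0,0.001,0,0,0],[1,0,0,0.0015,0,0,0],[1,0,0,0.0015,0,0,0],[1,0,0,0.0015,0,0,0]]'
```

```text
clock: 20.0
tool_pos: [452.5, -47.7, 24.8]
tool_rot: [180.0, -0.0, 179.8]
wrist_force: [-0.1, 0.1, -1.7]
opening: 0.782
gripper_force: 37.3
clock: 20.62
tool_pos: [452.5, -47.7, 23.3]
tool_rot: [180.0, -0.0, 179.8]
wrist_force: [0.5, 0.3, -1.2]
opening: 0.783
gripper_force: 37.3
```

```bash
python3 -m jog '[[1,0,0,0.0005,0,0,0],[1,0,0,0.001,0,0,0],[1,0,0,0.0015,0,0,0],[1,0,0,0.0015,0,0,0],[1,0,0,0.0015,0,0,0]]'
```

```text
clock: 21.25
tool_pos: [452.4, -47.7, 21.9]
tool_rot: [180.0, -0.0, 179.8]
wrist_force: [-2.3, -0.3, 4.3]
opening: 0.782
gripper_force: 37.7
```

```bash
python3 -m jog '[[0.4,0,0,0,0,0,0],[-0.2,0,0,0,0,0,0],[-1,0,0,0,0,0,0],[-1,0,0,0,0,0,0],[-1,0,0,0,0,0,0]]'; python3 -m jog '[[-1,0,0,-0.02,0,0,0],[-1,0,0,-0.06,0,0,0],[-1,0,0,-0.12,0,0,0],[-1,0,0,-0.18,0,0,0],[-1,0.0,0,-0.22,0,0,0]]';python3 -m jog '[[-1,0,-0.03,0,0,0,0],[-1,0,-0.06,0,0,0,0],[-1,0,-0.06,0,0,0,0],[-1,0,-0.06,0,0,0,0],[-1,0,-0.06,0,0,0,0]]'
cat > chk.py <<'E'
from h import *
w=cam("wrist");print(readout.sense()["tool_pos"])
cv2.imwrite("pics/w8.png",w["img"][:,:,::-1])
hsv=cv2.cvtColor(w["img"],cv2.COLOR_RGB2HSV); m=cv2.inRange(hsv,(10,5,90),(40,85,255))
for n,H in(("d1",(448,-166.5)),("d2",(452.3,-47.5))):
    c=np.array([*H,53]); u=pix(w,c).astype(int); k=np.zeros_like(m); k[u[1]-42:u[1]+42,u[0]-42:u[0]+42]=m[u[1]-42:u[1]+42,u[0]-42:u[0]+42]
    k=cv2.morphologyEx(k,2,np.ones((3,3)))
    q=max(cv2.findContours(k,0,1)[0],key=cv2.contourArea); e=cv2.fitEllipse(cv2.convexHull(q)); P=plane(w,e[0],53)
    print(n,"pred",pix(w,c).round(1),"box",cv2.boundingRect(q),"ell",np.round(e[0],1),np.round(e[1],1),"xy",P.round(1),"exp width",66*w["fx"]/((c-w["p"])@w["R"][:,2]))
E
python3 chk.py
```

```text
clock: 21.88
tool_pos: [452.6, -47.7, 21.8]
tool_rot: [-180.0, 0.0, 179.8]
wrist_force: [0.1, -1.3, 0.6]
opening: 1.0
gripper_force: 0.0
clock: 22.5
tool_pos: [453.0, -47.9, 244.6]
tool_rot: [180.0, 0.2, 179.8]
wrist_force: [1.0, 0.5, -0.5]
opening: 1.001
gripper_force: 0.0
clock: 23.12
tool_pos: [452.3, -106.8, 241.6]
tool_rot: [180.0, -0.0, 179.9]
wrist_force: [-0.2, 0.8, -0.1]
opening: 0.999
gripper_force: 0.0
[ 452.32244551 -106.84949467  241.66043112]
d1 pred [265.6 176.3] box (241, 150, 51, 50) ell [265.8 174.4] [49.1 52.4] xy [ 445.8 -166.2   53. ] exp width 58.44216020104101
d2 pred [370.8 179.9] box (342, 148, 58, 58) ell [369.5 176.3] [58.8 59. ] xy [448.1 -49.2  53. ] exp width 58.236472569655206
```

```bash
cat >> chk.py <<'E'
g=cv2.GaussianBlur(cv2.cvtColor(w["img"],cv2.COLOR_RGB2GRAY),(3,3),0).astype(np.float32)
for n,H in(("h1",(447.4,-166.3)),("h0",(452,-47.8))):
    for z,r0,r1 in((20,26,50),(53,22,44)):
        rs=np.arange(r0,r1,2); print(n,"z",z,"r",rs.tolist())
        for a in range(0,360,45):
            px=np.array([pix(w,[H[0]+r*np.cos(np.radians(a)),H[1]+r*np.sin(np.radians(a)),z]) for r in rs],np.float32)
            print(a,cv2.remap(g,px[:,0],px[:,1],1).ravel().astype(int).tolist())
E
python3 chk.py
```

```text
[ 452.35859028 -106.98853191  241.71217118]
d1 pred [265.7 176.3] box (241, 150, 52, 50) ell [265.9 174.4] [49.1 52.4] xy [ 445.8 -166.2   53. ] exp width 58.43958347763137
d2 pred [370.9 179.9] box (342, 148, 58, 58) ell [369.6 176.3] [58.8 58.9] xy [448.1 -49.1  53. ] exp width 58.23408476376774
h1 z 20 r [26, 28, 30, 32, 34, 36, 38, 40, 42, 44, 46, 48]
0 [254, 248, 237, 230, 228, 240, 253, 253, 217, 159, 145, 134]
45 [245, 219, 238, 253, 238, 161, 130, 151, 187, 224, 234, 233]
90 [254, 242, 162, 173, 231, 217, 216, 232, 233, 233, 233, 233]
135 [241, 185, 172, 199, 185, 173, 222, 239, 239, 238, 235, 230]
180 [254, 245, 201, 153, 114, 126, 197, 234, 236, 235, 234, 234]
225 [152, 177, 248, 253, 219, 146, 154, 219, 236, 237, 238, 236]
270 [179, 136, 112, 104, 117, 206, 253, 248, 232, 233, 235, 235]
315 [253, 243, 225, 212, 207, 206, 216, 245, 254, 246, 234, 239]
h1 z 53 r [22, 24, 26, 28, 30, 32, 34, 36, 38, 40, 42]
0 [233, 229, 233, 249, 252, 215, 157, 141, 123, 107, 149]
45 [249, 230, 217, 243, 254, 223, 145, 138, 153, 204, 232]
90 [254, 253, 244, 246, 254, 212, 160, 226, 224, 228, 
[... 704 characters left out ...]
3, 138, 138, 131, 147, 152, 151, 147, 143]
270 [187, 174, 114, 93, 127, 140, 132, 132, 140, 140, 160, 213]
315 [154, 132, 158, 185, 166, 137, 131, 128, 139, 143, 145, 148]
h0 z 53 r [22, 24, 26, 28, 30, 32, 34, 36, 38, 40, 42]
0 [133, 132, 158, 188, 172, 139, 142, 144, 130, 109, 133]
45 [126, 124, 144, 185, 180, 154, 147, 146, 145, 140, 137]
90 [115, 110, 115, 157, 185, 150, 136, 138, 137, 137, 136]
135 [185, 146, 107, 125, 176, 177, 128, 131, 135, 141, 150]
180 [190, 190, 190, 186, 180, 191, 145, 92, 95, 129, 144]
225 [190, 189, 189, 183, 184, 185, 124, 102, 108, 142, 131]
270 [190, 191, 183, 170, 186, 148, 100, 132, 142, 136, 143]
315 [148, 130, 137, 175, 178, 128, 121, 142, 144, 138, 133]
```

Run:
```python
from h import *
for n in("top","side"):
    c=cam(n); g=cv2.cvtColor(c["img"],cv2.COLOR_RGB2GRAY).astype(np.float32)
    rs=np.arange(20,44,2); print(n,rs.tolist())
    for a in range(0,360,45):
        px=np.array([pix(c,[574+r*np.cos(np.radians(a)),344.5+r*np.sin(np.radians(a)),205]) for r in rs],np.float32)
        print(a,cv2.remap(g,px[:,0],px[:,1],1).ravel().astype(int).tolist())
s=readout.sense();print(s["clock"],s["wrist_force"],s["dq"])
```

```text
top [20, 22, 24, 26, 28, 30, 32, 34, 36, 38, 40, 42]
0 [216, 204, 195, 196, 209, 222, 217, 186, 131, 84, 70, 67]
45 [177, 169, 168, 179, 201, 213, 204, 170, 124, 88, 74, 71]
90 [121, 116, 126, 162, 202, 216, 195, 141, 85, 66, 68, 72]
135 [147, 134, 140, 175, 205, 209, 176, 122, 77, 68, 75, 81]
180 [167, 168, 180, 203, 222, 219, 194, 165, 140, 116, 98, 93]
225 [217, 196, 188, 201, 218, 221, 204, 179, 165, 174, 195, 206]
270 [241, 241, 240, 239, 236, 228, 206, 170, 134, 123, 126, 118]
315 [241, 239, 233, 224, 220, 221, 209, 171, 114, 67, 51, 45]
side [20, 22, 24, 26, 28, 30, 32, 34, 36, 38, 40, 42]
0 [192, 190, 193, 202, 211, 209, 186, 134, 94, 82, 93, 102]
45 [195, 194, 195, 193, 192, 194, 202, 194, 152, 161, 186, 194]
90 [204, 209, 213, 215, 216, 218, 218, 210, 197, 166, 144, 138]
135 [151, 151, 149, 155, 164, 184, 202, 202, 194, 176, 167, 181]
180 [138, 132, 129, 150, 191, 215, 209, 202, 211, 211, 211, 211]
225 [147, 159, 177, 197, 195, 188, 183, 182, 183, 184, 184, 184]
270 [176, 184, 187, 191, 189, 185, 184, 183, 184, 185, 185, 184]
315 [192, 198, 206, 209, 204, 196, 178, 164, 155, 144, 138, 134]
23.325 [ 0.35819329  0.07298295 -0.08319553] [ 0.14800681 -0.06227856  0.16382814 -0.09082381  0.01365245 -0.01954358
  0.06075158]
```

The top camera shows dish_3's rim ringing the dispenser axis evenly at z ≈ 205, so it is upright and the carrier has risen. Handing in.

```bash
python3 -c "
from bench import order; print(order.hand_in())"
```

```text
the job is handed in; nothing more can be done
None
```

I set dish_1 in the board's -y recess and dish_2 in its +y recess, both upright by the camera checks; dish_3 has risen upright in the dispenser above dish_4, and I handed the job in at about 23 s, though it returned no verdict and I pressed dish_2 down with about 44 N at the wrist while seating it.

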